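Tuck the feed caddy's flap shut

ROBOT

A 7-joint arm with a two-finger parallel gripper is mounted at the origin on the work surface. World frame = base frame: x ahead of the robot, y to its left, z up, the work surface at z = 0. Lengths are in m, angles in rad, forces in N, time in s.
With the tool pointing down it reaches from about 0.4 to 0.875 m from the base axis. Payload 6.5 kg.
Tool frame: the origin (TCP) lies midway between the tips of the shut fingers; the grasp point (between the pads) lies tcp_to_grasp behind it (tcp_to_grasp is the distance from the TCP to the grasp point, in m); z points along the fingers, y is the line along which they close (so a half turn about z gives the same grasp; the last joint's range is limited). The gripper opens to 85 mm and grips with 20 to 120 N. Pads are 22 mm wide; open, the fingers measure 114 mm over their backs; the gripper's body (76 mm by 85 mm) begins 54 mm behind the grasp point. The pads swing forward as they close: fully open they stand 13 mm farther back than shut.
Start: joints at [-1.335, 0.536, -0.004, 1.538, 0.003, 1.067, -0.071], TCP at [0.193, 0.621, 0.231] pointing down, gripper open.
Joint ranges: [-2.7, 2.7], [-0.37, 2.16], [-1.27, 1.26], [0.24, 2.4], [-1.31, 4.45], [0.19, 1.91], [-2.76, 2.76]. Speed limits (rad/s): [2.39, 2.39, 3.14, 3.14, 3.14, 3.14, 3.14].

INTERFACE

Orientations are given as [roll, pitch, yaw] about the fixed x, y, z axes, in that order (R = Rz(yaw) Ry(pitch) Rx(roll)).
In Python, from station import sense, get_image, camera_info, hand_in, tcp_to_grasp gives the robot as it stands.
- The arm moves only by the shell command python3 -m creep 'ROWS' [FORCE]. ROWS is JSON, a list of rows, each a list of 3 entries, a list of its own where there are three numbers: the shift along the tool's x, y, z in units of 30 mm (1.0 is 30 mm), then the turn, a rotation vector about the tool's x, y, z in units of 6 degrees (1.0 is 6 degrees), then the closure, from 0 (fully open) to 1 (shut). In form: [[[x, y, z], [ax, ay, az], claw], ...]. A call has exactly 10 rows; each row shifts and turns the commanded pose from where the row before left it, along the tool's axes as they then stand; what a row does not reach is not made up. A row lasts 1/12 s, in which the tool goes at most 41.7 mm and 7.16 degrees, less where a joint would pass 70% of its speed; a pose out of reach is approached as far as the arm can. A call is refused whole if a number of a shift passes 1 or a number of a turn 1, either way. A call with a gripper value outside its range is refused whole. The fingers move at their own pace and stop on an object; FORCE is the grip in N (left out, the last holds). Time passes only in rows, so rows that do not move let the fingers close, or fill a call up. It gives the time, the measured TCP pose, the force, the opening and the grip force at its end, in the units of the state.
- sense(): the state, without advancing time (a new reading comes with each control period).
- get_image(name): name is "scene" or "top" or "wrist"; returns the picture (480x640x3 uint8, red, green, blue); there is no depth.
- camera_info(name): a dict with "mtx" (3x3 intrinsics, pixels), "cam_to_world" (4x4, takes a point from camera to world coordinates). Camera axes: x right, y down, z forward; pixel columns grow to the right and rows downward; lengths in m; the calibration is good to about 2 mm. The wrist camera is an equidistant fisheye: a pixel r from the principal point sees the ray r / f radians off the axis. A picture is of the moment at which its call begins: read the wrist's pose just before it. camera_info takes no time and is no camera call; for the wrist camera it gives the pose at the moment of the call.
- hand_in(): hands the job in; it is judged then, once.
The state is a dict: "time_s": time; "q": joint angles; "joint_vel": joint speeds; "effort": joint torques, N m; "tcp_pos": TCP position; "eef_rot": TCP orientation; "wrist_force": force on the tool from outside, world axes, zero at the start; "ft_torque": the same for the moment, N m; "width": opening from 0.0 (shut) to 1.0 (fully open); "finger_force": force on a finger pad.
Only numpy, scipy, OpenCV 4.12 (cv2) and the standard library are available. Lean on these libraries where they do the work, as an engineer would, in place of code of your own. Each camera call takes 0.05 s, during which the arm holds its last target. There are 200 camera calls.

TASK

Close the feed caddy without gripping anything: with your fingertips fold its hinged white flap over until it lies flat, hold it down against its springy hinge, and push it on by its thumb step, fully home, so that its front edge is tucked under the caddy's retaining lip and the flap stays shut when you let go. Only touch and push: do not pinch the flap, do not lift or shift the caddy, and leave the things around it where they are.

Things in the scene. Friction and masses are not known exactly. Their poses are not given: they have to be found in the camera images.
- caddy: Open grey metal feed caddy, 1.6 kg, loose on the table: 200 mm long (its x), 130 mm wide (its y), walls and end decks 54 mm high. Origin at the centre of its underside; +x runs from the hinge end to the lip end, z up. A turned-over retaining lip spans the +x end. A side push above about 9 N can shift it on the table
- flap (a joint): Angle of the white hinged flap (rad): 0 = lying flat and level over the caddy, about 1.57 = standing upright, up to 1.95 = leaning back away from the lip. It stands open at the start. A weak spring (about 0.07 N m when flat, less as it opens) swings it open again by itself unless it is held or tucked
- carriage (a joint): How far the flap's hinge has slid towards the lip along the caddy's +x (m): 0 = back (start: 0 to 0.002), 0.024 = end stop, fully home. Takes about 4 N to slide, stays where left, carries the flap. Flat at 0, the flap's edge is 6 mm short of the flared lip; home, it is 12 mm under the flat of the lip with 3.5 mm play in height. Slid forward before it is flat, the flap lands on the lip
- flap_hinge (a point): Middle of the flap's hinge axis, which runs along the caddy's y, 57 mm above the table; at carriage 0 it is 62 mm behind the caddy's centre (x = -62 mm). Its x axis runs along the flap from hinge to free edge, its z is the normal of the outer face (up when flat)
- flap_edge (a point): Middle of the flap's free edge, 120 mm from the hinge axis
- thumb_step (a point): Foot of the thumb step, middle, on the flap's outer face 72 mm from the hinge axis. The step is an 8 mm high, 80 mm wide shoulder that faces the hinge and ramps down to nothing 98 mm from the hinge axis; a fingertip between hinge and step pushes it towards the lip
- lip_mouth (a point): Middle of the retaining lip's lower front edge: in the caddy's frame x = 70 mm, 62 mm up. The lip spans the full width, flat from x = 70 to 100 mm, underside 62 and top 65 mm up; its front edge is flared up to 70 mm high at x = 64 mm. The deck below it is 54 mm high; the slot is closed at x = 93 mm
- flap_outer: The flap's outer shell with the thumb step: white plate 117 mm long, 112 mm wide, 3 mm thick, its mid-plane through the hinge axis. Origin on the hinge axis, axes as flap_hinge. This face is turned away from the lip when the flap stands, and up when it lies flat
- flap_inner: Grey stiffening panel on the flap's inner face, 85 x 90 x 2 mm, 13 to 98 mm from the hinge axis, facing the lip when the flap stands and down when flat. Same origin as flap_outer. Pressing on it and on the outer shell at once counts as pinching
- tub: Closed teal screw-top vitamin tub, 70 mm across, 82 mm tall. Bystander; origin below its middle; leave alone
- feeder: Clear pipette-style feeder with a dark rubber bulb, lying, 155 mm long, 22 mm thick; origin below the barrel, tip along +x. Bystander; leave alone
- brush: Beech shell brush lying bristles down, about 200 mm long, 45 mm wide, 34 mm tall. Bystander; origin below its middle; leave alone
- dish: Ribbed glazed dish, 125 mm across, 34 mm tall. Bystander; origin below its middle; leave alone
- jar: Small amber glass jar, 52 mm across, 70 mm tall. Bystander; origin below its middle; leave alone
- scoop: Metal spoon-shaped scoop lying along its x axis. Bystander; origin below its middle; leave alone
- cup: Open terracotta cup, 68 mm across, 75 mm tall. Bystander; origin below its middle; leave alone

How it is judged:
At the end, for the whole second after the job is handed in: The flap lies flat (hinge within 0.06 rad of level) and has been slid more than 18 of its 24 mm so that its edge is under the lip and stays there; the caddy stands level within 40 mm of where it stood, and every bystander within 30 mm of where it was (value of joint flap below 0.06 rad and value of joint carriage above 0.018 m and linear speed of caddy below 0.01 m/s and angle between caddy's own z axis and vertical below 0.05 rad and height (world z) of caddy below 0.005 m and distance of caddy from where it was at the start of the episode below 0.04 m and distance of each of tub, feeder, brush, dish, jar, scoop, cup from where it was at the start of the episode below 0.03 m); the robot touches nothing.
It fails at once if the caddy is lifted or tipped (height (world z) of caddy above 0.012 m or angle between caddy's own z axis and vertical above 0.12 rad).
It fails at once if the caddy is shifted more than 40 mm (distance of caddy from where it was at the start of the episode above 0.04 m).
It fails at once if the flap is pinched: fingers press on both its faces at once (contact force between the fingers and flap_outer above 1 N and contact force between the fingers and flap_inner above 1 N).
It fails at once if a bystander is moved more than 30 mm (distance of any of tub, feeder, brush, dish, jar, scoop, cup from where it was at the start of the episode above 0.03 m).
It also fails if it takes over 35 s, if anything falls off the work surface, if the arm or the gripper's body presses on something with over 40 N, if the wrist force passes 120 N, or if a joint passes its speed limit or range.

## Working session

There is one attempt and no reset: what is moved stays moved. The work goes in short steps, Python scripts to look and compute and a shell command to move; the robot and the scene stay as the last step left them, time stands still between calls to the robot, and variables do not carry over. Pictures are saved under pics/ and viewed, at most 10 in all, crops included, and the job is handed in when it is done.

```bash
mkdir -p pics; python3 - <<'E'
from station import *
import cv2,json
for n in("scene","top"):
    cv2.imwrite(f"pics/{n}0.png",get_image(n)[:,:,::-1]); i=camera_info(n); print(n,i["mtx"],i["cam_to_world"])
s=sense(); print(s, tcp_to_grasp)
E
```

```text
scene [[474.80777403   0.         317.10712879]
 [  0.         474.80777403 234.0059905 ]
 [  0.           0.           1.        ]] [[-0.45971622  0.49301497 -0.73864554  1.42458417]
 [ 0.88778389  0.23417465 -0.39623476  0.44211971]
 [-0.02237761 -0.83791316 -0.54534464  0.71904786]
 [ 0.          0.          0.          1.        ]]
top [[484.51624975   0.         319.89934997]
 [  0.         484.51624975 239.59393901]
 [  0.           0.           1.        ]] [[ 0.01840199 -0.98983098  0.14105315  0.38019902]
 [-0.99981429 -0.01902518 -0.00307077 -0.03179368]
 [ 0.00572311 -0.14097045 -0.98999726  1.19245478]
 [ 0.          0.          0.          1.        ]]
{'time_s': 0.1, 'q': array([-1.33518946,  0.53709312, -0.00442072,  1.53874099,  0.00261332,
        1.06731691, -0.07116962]), 'joint_vel': array([-7.04133264e-05, -2.47266313e-04,  6.66000336e-04, -2.17734146e-03,
        3.00558314e-04, -1.97565351e-03, -1.12703317e-03]), 'effort': array([ 1.92941261e-03, -5.84567928e+01,  1.05144359e+00, -2.59776038e+01,
        1.26028847e-02,  4.48419421e-03,  3.15650546e-06]), 'tcp_pos': array([0.1930713 , 0.62008026, 0.23051212]), 'eef_rot': array([-3.14004572e+00,  1.35599104e-04,  2.83987896e+00]), 'wrist_force': array([-0.70971236,  0.38500016,  0.38674642]), 'ft_torque': array([0.00708482, 0.03073384, 0.07668787]), 'finger_force': 0.0, 'width': 1.0011470382064795} 0.0187
```

View pics/scene0.png

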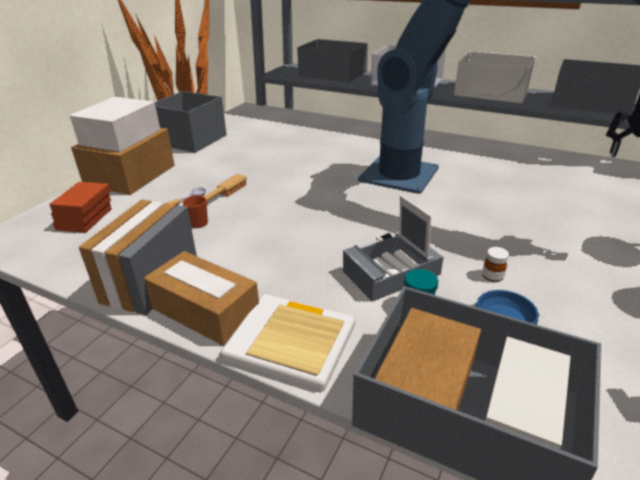

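View pics/top0.png

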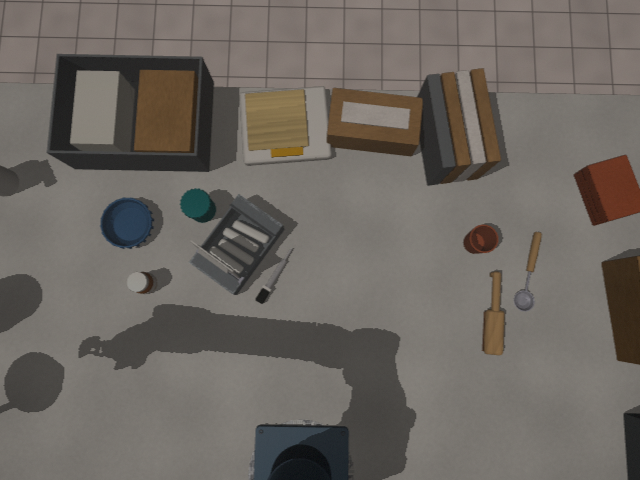

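The top view shows the caddy around pixel (238,243). Its lip is at the upper right, near (262,215), and the flap stands at the lower left, near (217,258). The tub (198,205) and the feeder (265,290) are close to it. I'll zoom in next.

```bash
python3 - <<'E'
import cv2,numpy as np
a=cv2.imread("pics/top0.png")[180:310,170:310]; b=cv2.imread("pics/scene0.png")[190:310,330:450]
a=cv2.resize(a,(420,390),interpolation=cv2.INTER_CUBIC);b=cv2.resize(b,(360,360),interpolation=cv2.INTER_CUBIC)
b=cv2.copyMakeBorder(b,0,30,0,0,cv2.BORDER_CONSTANT)
cv2.imwrite("pics/z0.png",np.hstack([a,b]))
E
```

```text
(no output)
```

View pics/z0.png

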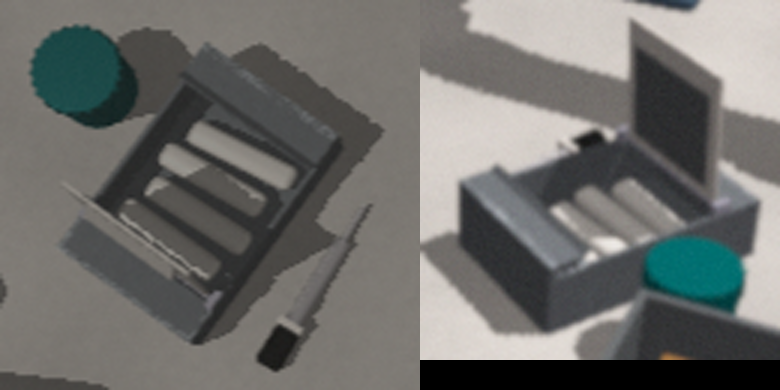

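Left crop: the deck corners at the hinge end are at full-picture (190.7,261) and (235.7,294). The lip corners are at (238.3,194) and (283.3,226.7). The flap is seen nearly edge-on. Right crop: the free edge of the flap runs from (400,197) to about (430,217), and its foot is at about (399,234) to (428,256).

```bash
cat > h.py <<'E'
import numpy as np
from station import *
def ray(n,u,v):
    i=camera_info(n);T=np.array(i["cam_to_world"]);d=T[:3,:3]@np.linalg.inv(i["mtx"])@[u,v,1];return T[:3,3],d/np.linalg.norm(d)
def onz(n,u,v,z):
    o,d=ray(n,u,v);return o+d*(z-o[2])/d[2]
def onplane(n,u,v,p,nn):
    o,d=ray(n,u,v);return o+d*((p-o)@nn)/(d@nn)
E
python3 - <<'E'
from h import *
np.set_printoptions(precision=4,suppress=True)
C=[onz("top",190.7,261,.054),onz("top",235.7,294,.054),onz("top",238.3,194,.065),onz("top",283.3,226.7,.065)]
for c in C:print(c)
hl,hr,ll,lr=C
print("len",np.linalg.norm(hl-ll),np.linalg.norm(hr-lr),"wid",np.linalg.norm(hl-hr),np.linalg.norm(ll-lr))
cen=sum(C)/4; x=(ll+lr-hl-hr);x[2]=0;x/=np.linalg.norm(x); y=np.array([-x[1],x[0],0]); print("cen",cen,"yaw",np.degrees(np.arctan2(x[1],x[0])), "ywid",np.degrees(np.arctan2(-(hl-hr)[0],(hl-hr)[1])),np.degrees(np.arctan2(-(ll-lr)[0],(ll-lr)[1])))
# scene check lip corners: caddy far-left top etc
# scene crop 3x: offset 330,190
f=lambda a,b:(330+(a-420)/3,190+b/3)
for nm,p,z in (("lip top R",f(460,180),.065),("lip top L",f(548,270),.065),("hinge deck L",f(757,205),.054)):
    q=onz("scene",*p,z); print(nm,q,"caddy:",(q-cen)@x,(q-cen)@y)
# flap free edge corners: intersect scene rays with plane caddy y=+-56
for s,p in ((-56,f(629,18)),(56,f(722,80)),(56,f(712,203))):
    q=onplane("scene",*p,cen+y*s/1000,y); d=q-cen; print(s,d@x,q[2])
for p,z in((190.7,241),.17),:
    q=onz("top",*p,z);print((q-cen)@x,(q-cen)@y)
for n,p,z in (("tub",(198,204),.082),("feeder bulb",(263,296),.011),("feeder tip",(292,250),.011),("jar",(140,282),.07),("dish",(127,222),.034)):
    q=onz("top",*p,z);print(n,q,"caddy",(q-cen)@x,(q-cen)@y)
hc=cen-x*.062;print("hinge",hc,"r",np.hypot(*hc[:2]), "xdir",x)
E
```

```text
[0.4856 0.2679 0.054 ]
[0.4104 0.1588 0.054 ]
[0.6467 0.1609 0.065 ]
[0.5699 0.0516 0.065 ]
len 0.19369128762853985 0.19248752452530576 wid 0.13258667788154435 0.13361286631474062
cen [0.5282 0.1598 0.0595] yaw -33.75883565444938 ywid -34.578771742751236 -35.08960457622892
lip top R [0.5741 0.056  0.065 ] caddy: 0.09587128107711916 -0.06073408002232148
lip top L [0.6504 0.1618 0.065 ] caddy: 0.10054308199726637 0.06957295481634188
hinge deck L [0.4904 0.2741 0.054 ] caddy: -0.09491780739362998 0.07406674855970766
-56 -0.05834335860450621 0.17057072327044365
56 -0.05888038579901034 0.17034720164431483
56 -0.06465388408941192 0.055848741249780454
-0.053250933038203496 0.06062268416381345
tub [0.6169 0.251  0.082 ] caddy 0.02310026930947096 0.12516549570836596
feeder bulb [0.408  0.0997 0.011 ] caddy -0.06656361089885583 -0.11672437914562352
feeder tip [0.5214 0.0325 0.011 ] caddy 0.06511517964553476 -0.1095489026018215
jar [0.4334 0.3778 0.07  ] caddy -0.19991210270909748 0.12852904791305841
dish [0.5793 0.4325 0.034 ] caddy -0.10903163748685708 0.25517565811609194
hinge [0.4766 0.1943 0.0595] r 0.5146786697499386 xdir [ 0.8314 -0.5557  0.    ]
```

```bash
python3 -m creep '[[[0,0,0],[0,0,0.94],1],[[0,0,0],[0,0,0.94],1],[[0,0,0],[0,0,0.94],1],[[-0.9,-0.4,0],[0,0,0],1],[[-0.9,-0.4,0],[0,0,0],1],[[-0.9,-0.4,0],[0,0,0],1],[[-0.9,-0.4,0],[0,0,0],1],[[-0.9,-0.4,0],[0,0,0],1],[[-0.9,-0.4,0],[0,0,0],1],[[-0.9,-0.4,0],[0,0,0],1]]' 20
cat >> h.py <<'E'
def st():
    s=sense();a=np.radians(-34.3);x=np.array([np.cos(a),np.sin(a)]);y=np.array([-x[1],x[0]])
    p=s["tcp_pos"];d=p[:2]-[0.5295,0.161];f=s["wrist_force"]
    print("t%.2f"%s["time_s"],"caddy mm",np.round(1000*np.array([d@x,d@y,p[2]]),1),"F x,y,z",np.round([f[:2]@x,f[:2]@y,f[2]],1),"rot",np.round(np.degrees(s["eef_rot"]),1),"w",round(s["width"],2))
E
python3 -c "import h;h.st()"
```

```text
time_s: 0.93
tcp_pos: [0.3027, 0.4433, 0.231]
eef_rot: [-3.141, 0.0, 2.545]
wrist_force: [0.6, 0.5, 0.4]
width: -0.002
finger_force: 0.0
t0.93 caddy mm [-346.4  105.4  231. ] F x,y,z [0.2 0.7 0.4] rot [-180.     0.   145.8] w -0.0
```

```bash
python3 -m creep '[[[-0.9,-0.4,0],[0,0,0],1],[[-0.9,-0.4,0],[0,0,0],1],[[-0.9,-0.4,0],[0,0,0],1],[[-0.9,-0.4,0],[0,0,0],1],[[-0.9,-0.4,0],[0,0,0],1],[[-0.9,-0.4,0],[0,0,0],1],[[-0.9,-0.4,0],[0,0,0],1],[[-0.8,-0.4,0],[0,0,0],1],[[-0.6,-0.3,0],[0,0,0],1],[[0,0,0],[0,0,0],1]]' >/dev/null
python3 -m creep '[[[0,0,0.5],[0,0,0],1],[[0,0,0.5],[0,0,0],1],[[0,0,0.5],[0,0,0],1],[[0,0,0.5],[0,0,0],1],[[0,0,0.5],[0,0,0],1],[[0,0,0.5],[0,0,0],1],[[0,0,0.4],[0,0,0],1],[[0,0,0.3],[0,0,0],1],[[0,0,0],[0,0,0],1],[[0,0,0],[0,0,0],1]]' >/dev/null
python3 - <<'E'
import h,cv2,numpy as np
h.st()
a=h.get_image("top")[160:320,160:320];b=h.get_image("scene")[170:310,330:490]
cv2.imwrite("pics/z1.png",np.hstack([cv2.resize(a,(400,400)),cv2.resize(b,(400,400))])[:,:,::-1])
E
```

```text
t2.60 caddy mm [-116.9    1.7  120.1] F x,y,z [-0.1  0.2 -0. ] rot [-180.    -0.   145.8] w -0.0
```

View pics/z1.png

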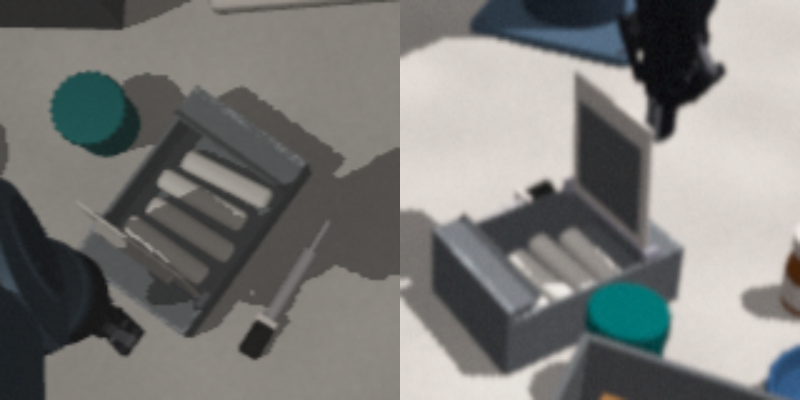

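The tip is just behind the white face, clear of everything. Next I'll push gently and follow an arc about 56 mm from the hinge.

```bash
python3 -m creep '[[[-0.24,-0.01,0.04],[0,0,0],1],[[-0.24,-0.01,0.04],[0,0,0],1],[[-0.24,-0.01,0.04],[0,0,0],1],[[-0.24,-0.01,0.04],[0,0,0],1],[[-0.24,-0.01,0.03],[0,0,0],1],[[-0.24,0,0.03],[0,0,0],1],[[-0.24,0,0.03],[0,0,0],1],[[-0.22,0,0.04],[0,0,0],1],[[0,0,0],[0,0,0],1],[[0,0,0],[0,0,0],1]]' >/dev/null
python3 -c "import h;h.st()"
python3 -m creep '[[[-0.15,0,0.05],[0,0,0],1],[[-0.15,0,0.06],[0,0,0],1],[[-0.15,0,0.06],[0,0,0],1],[[-0.13,0,0.09],[0,0,0],1],[[-0.13,0,0.1],[0,0,0],1],[[-0.13,0,0.1],[0,0,0],1],[[0,0,0],[0,0,0],1],[[0,0,0],[0,0,0],1],[[0,0,0],[0,0,0],1],[[0,0,0],[0,0,0],1]]' >/dev/null
python3 - <<'E'
import h,cv2,numpy as np
h.st()
a=h.get_image("top")[160:320,160:320];b=h.get_image("scene")[170:310,330:490]
cv2.imwrite("pics/z2.png",np.hstack([cv2.resize(a,(400,400)),cv2.resize(b,(400,400))])[:,:,::-1])
E
```

```text
t3.53 caddy mm [-59.2   0.3 111.5] F x,y,z [-0.3  0.5 -0.4] rot [-180.    -0.   145.7] w 0.0
t4.37 caddy mm [-34.5   0.4  97.8] F x,y,z [-0.2 -0.9  0.2] rot [-180.    -0.   145.8] w 0.0
```

View pics/z2.png

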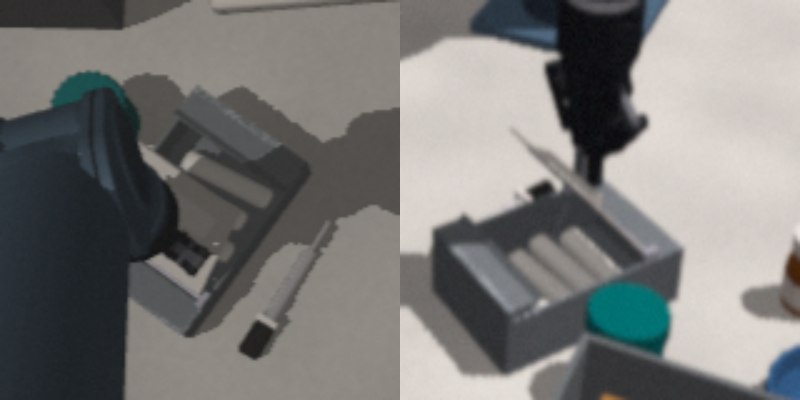

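The flap is folded to about 45° with the tip on its outer face, and the caddy hasn't moved. I'll carry on down to flat.

```bash
python3 -m creep '[[[-0.1,0,0.12],[0,0,0],1],[[-0.1,0,0.13],[0,0,0],1],[[-0.1,0,0.13],[0,0,0],1],[[-0.07,0,0.15],[0,0,0],1],[[-0.07,0,0.15],[0,0,0],1],[[-0.06,0,0.15],[0,0,0],1],[[-0.04,0,0.15],[0,0,0],1],[[-0.02,0,0.15],[0,0,0],1],[[-0.02,0,0.1],[0,0,0],1],[[0,0,0],[0,0,0],1]]' >/dev/null
python3 -c "import h;h.st()"
```

```text
t5.30 caddy mm [-17.1   0.1  60.2] F x,y,z [0.3 0.3 0.6] rot [-179.9   -0.   145.8] w 0.0
```

```bash
python3 -m creep '[[[0,0,0.03],[0,0,0],1],[[0,0,0.03],[0,0,0],1],[[0,0,0.02],[0,0,0],1],[[0,0,0.02],[0,0,0],1],[[0,0,0],[0,0,0],1],[[0,0,0],[0,0,0],1],[[0,0,0],[0,0,0],1],[[0,0,0],[0,0,0],1],[[0,0,0],[0,0,0],1],[[0,0,0],[0,0,0],1]]' >/dev/null
python3 - <<'E'
import h,cv2,numpy as np
h.st()
a=h.get_image("top")[160:320,160:320];b=h.get_image("scene")[170:310,330:490]
cv2.imwrite("pics/z3.png",np.hstack([cv2.resize(a,(400,400)),cv2.resize(b,(400,400))])[:,:,::-1])
E
```

```text
t6.13 caddy mm [-17.    0.2  58.4] F x,y,z [-1.9 -2.3  6.2] rot [-180.    -0.   145.8] w 0.0
```

View pics/z3.png

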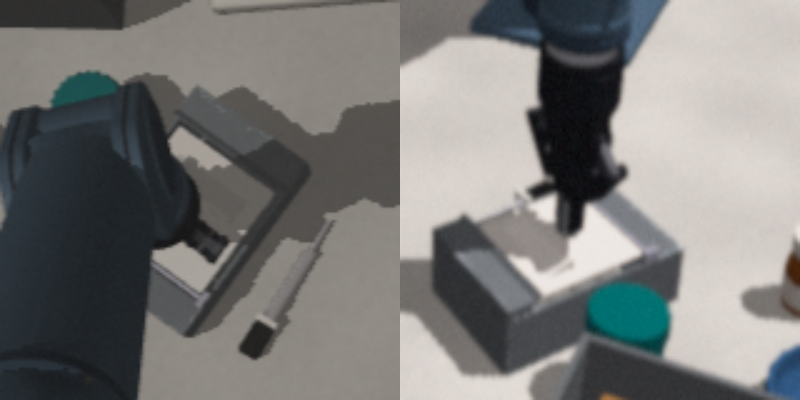

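The flap is flat: the tip is at 58.4 mm against the expected 58.5, with 6 N down. Now I'll slide towards the step and push.

```bash
python3 -m creep '[[[-0.08,0,0],[0,0,0],1],[[-0.08,0,0],[0,0,0],1],[[-0.08,0,0],[0,0,0],1],[[-0.08,0,0],[0,0,0],1],[[-0.08,0,0],[0,0,0],1],[[-0.08,0,0],[0,0,0],1],[[-0.08,0,0],[0,0,0],1],[[-0.08,0,0],[0,0,0],1],[[-0.08,0,0],[0,0,0],1],[[0,0,0],[0,0,0],1]]' >/dev/null
python3 -c "import h;h.st()"
python3 -m creep '[[[-0.05,0,0],[0,0,0],1],[[-0.05,0,0],[0,0,0],1],[[-0.05,0,0],[0,0,0],1],[[-0.05,0,0],[0,0,0],1],[[-0.05,0,0],[0,0,0],1],[[0,0,0],[0,0,0],1],[[0,0,0],[0,0,0],1],[[0,0,0],[0,0,0],1],[[0,0,0],[0,0,0],1],[[0,0,0],[0,0,0],1]]' >/dev/null
python3 -c "import h;h.st()"
```

```text
t7.07 caddy mm [ 4.1  0.2 58.4] F x,y,z [-2.  -2.1  8.2] rot [-1.800e+02 -1.000e-01  1.458e+02] w -0.0
t7.90 caddy mm [ 9.7  0.8 58.3] F x,y,z [-6.7 -2.2  9.3] rot [-180.    -0.2  145.9] w 0.0
```

```bash
for i in 1 2; do python3 -m creep '[[[-0.05,0,0],[0,0,0],1],[[-0.05,0,0],[0,0,0],1],[[-0.05,0,0],[0,0,0],1],[[-0.05,0,0],[0,0,0],1],[[0,0,0],[0,0,0],1],[[0,0,0],[0,0,0],1],[[0,0,0],[0,0,0],1],[[0,0,0],[0,0,0],1],[[0,0,0],[0,0,0],1],[[0,0,0],[0,0,0],1]]' >/dev/null
python3 -c "import h;h.st()";done
python3 - <<'E'
import h,cv2,numpy as np
a=h.get_image("top")[160:320,160:320];b=h.get_image("scene")[170:310,330:490]
cv2.imwrite("pics/z4.png",np.hstack([cv2.resize(a,(400,400)),cv2.resize(b,(400,400))])[:,:,::-1])
E
```

```text
t8.73 caddy mm [16.3  1.2 58.3] F x,y,z [-5.1 -0.5  7.1] rot [ 1.800e+02 -1.000e-01  1.459e+02] w 0.0
t9.57 caddy mm [21.6  1.4 58.2] F x,y,z [-6.4 -0.1  7.8] rot [180.   -0.2 145.9] w -0.0
```

View pics/z4.png

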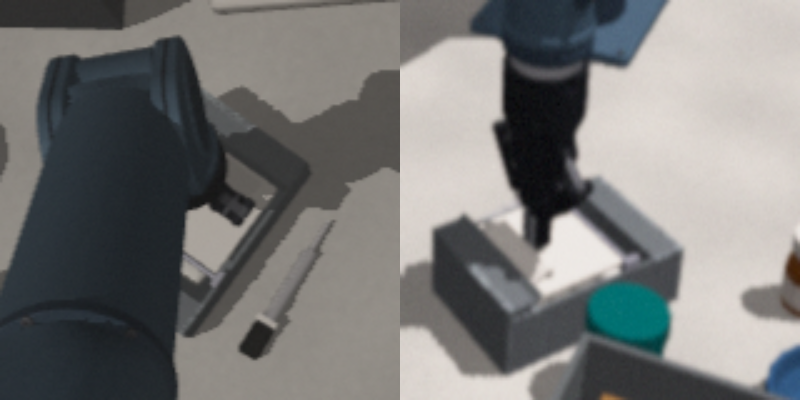

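The caddy hasn't moved and the flap is sliding towards the lip. I'll keep pushing until the force rises at the end stop.

```bash
for i in 1 2; do python3 -m creep '[[[-0.05,0,0],[0,0,0],1],[[-0.05,0,0],[0,0,0],1],[[0,0,0],[0,0,0],1],[[0,0,0],[0,0,0],1],[[0,0,0],[0,0,0],1],[[0,0,0],[0,0,0],1],[[0,0,0],[0,0,0],1],[[0,0,0],[0,0,0],1],[[0,0,0],[0,0,0],1],[[0,0,0],[0,0,0],1]]' >/dev/null
python3 -c "import h;h.st()";done
```

```text
t10.50 caddy mm [21.7  1.4 58. ] F x,y,z [-13.8  -1.1  12.5] rot [-179.9   -0.5  146. ] w -0.0
t11.33 caddy mm [21.8  1.4 57.8] F x,y,z [-21.2  -2.6  17.1] rot [-179.8   -0.7  146. ] w -0.0
```

The tip has stopped at 21.7 mm (23 expected) and the force is climbing, so the flap is home. I'll back off the step and lift away.

```bash
python3 -m creep '[[[0.1,0,0],[0,0,0],1],[[0.1,0,0],[0,0,0],1],[[0.1,0,-0.02],[0,0,0],1],[[0.1,0,-0.03],[0,0,0],1],[[0,0,-0.05],[0,0,0],1],[[0,0,-0.1],[0,0,0],1],[[0,0,-0.2],[0,0,0],1],[[0,0,-0.5],[0,0,0],1],[[0,0,-0.8],[0,0,0],1],[[0,0,-1],[0,0,0],1]]' >/dev/null
python3 -m creep '[[[0.5,0.3,-0.9],[0,0,0],1],[[0.9,0.4,-0.5],[0,0,0],1],[[0.9,0.4,0],[0,0,0],1],[[0.9,0.4,0],[0,0,0],1],[[0.9,0.4,0],[0,0,0],1],[[0.9,0.4,0],[0,0,0],1],[[0.9,0.4,0],[0,0,0],1],[[0.5,0.4,0],[0,0,0],1],[[0,0,0],[0,0,0],1],[[0,0,0],[0,0,0],1]]' >/dev/null
python3 - <<'E'
import h,cv2,numpy as np
h.st()
a=h.get_image("top");cv2.imwrite("pics/top9.png",a[:,:,::-1]);b=h.get_image("scene")[170:310,330:490]
cv2.imwrite("pics/z5.png",np.hstack([cv2.resize(a[160:320,160:320],(400,400)),cv2.resize(b,(400,400))])[:,:,::-1])
E
```

```text
t13.00 caddy mm [-174.8   93.8  181.2] F x,y,z [ 0.8 -1.  -0.1] rot [180.    0.  145.9] w 0.0
```

View pics/z5.png

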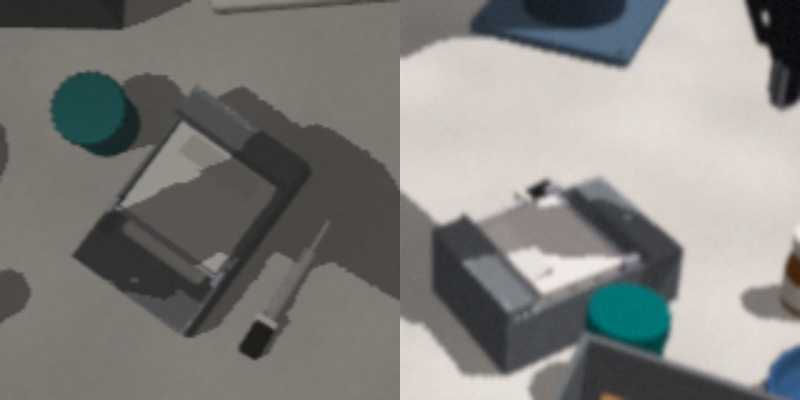

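The flap lies flat under the lip with the arm clear, and the caddy, tub and feeder are where they started.

```bash
python3 -c "from station import *;print(hand_in())"
```

```text
the job is handed in; nothing more can be done
None
```

The caddy is closed and handed in: the flap lies flat, pushed to its end stop with its edge under the lip, and it stayed shut with the arm clear; the last pictures show the caddy, tub and feeder unmoved, though no verdict came back.

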